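# Set the sprung hold-down arm of a board fixture

### The job

The sprung hold-down arm of the board fixture gives way too easily: first press straight down on the boss at its mid-span with a steady 8 N and see how far the tip sinks past the gauge. Then slide the counterweight along the arm's tail (outwards, away from the pivot, is firmer) until a steady 8 N on the boss, held for a second, brings the tip between the two ridges of the gauge post; let go and leave the weight where you set it. Never load the boss with more than 14 N, and leave the orange bin, the jar and the screwdriver alone.

Things in the scene. Friction and masses are not known exactly. Their poses are not given: they have to be found in the camera images.
- fixture: aluminium base plate 110 (x) x 330 (y) x 10 mm, bolted to the bench; origin on its underside, z up; the plate spans y -195 to 135 mm. The steel arm lies along its y: pivot between two grey cheeks (54 mm over both, top 68 mm above the bench) at y -60 mm, the thin strip with the boss running to +y, the tail with the counterweight to -y. A gauge post, 34 wide, 10 thick, top 72 mm above the bench, stands at y 118 to 128 mm just beyond the strip's tip
- boss_top (a point): centre of the flat top of the round brass boss (strip_c1, diameter 24 mm, 12 mm tall) on the upper side of the strip at mid-span, 80 mm from the pivot: the spot to press; 63 mm above the bench at rest, it sinks as the arm bends
- strip_tip (a point): free end of the steel strip (24 mm wide, 2.5 mm thick, 160 mm from the pivot), mid-thickness, 50 mm above the bench at rest; it sinks twice as far as the boss. The end lies next to the gauge post's ridges
- gauge_mid (a point): point half-way between the two dark horizontal ridges of the gauge post, 40 mm above the bench, level with a tip that has sunk 10 mm; the ridges lie 4 mm above and 4 mm below it (tip sunk 6 and 14 mm), each 2 mm thick
- strip (a joint): bend of the arm in rad: 0 at rest against its upper stop, grows as the boss is pressed down; the boss sinks 80 mm per rad, the tip 160 mm per rad; 0.0625 is the middle of the gauge, 0.2 the end. Spring rate at the boss about 0.62 N per mm once its preload is overcome. The preload is unknown and differs from fixture to fixture; it springs back when let go
- weight (a joint): travel in m of the counterweight (steel block 48 x 40 x 60 mm, about 0.9 kg, rides on the tail): 0 nearest the pivot, 0.060 outermost (fixture -y). Outwards is firmer: every mm lessens the bend under 8 N by roughly 0.0022 rad (tip 0.35 mm). It needs about 4 N to slide and stays where it is left
- weight_grip (a point): centre of the upright steel thumb piece on top of the counterweight, 95 mm above the bench at rest; the thumb piece is 26 mm wide across the travel (fixture x), 12 mm thick along it (fixture y), and stands from 80 to 111 mm above the bench; can be pinched from above across its 26 mm width, or pushed
- bin_mid (a point): bystander: small open orange bin, 100 x 90 x 45 mm; its centre
- jar_mid (a point): bystander: small jar, diameter 48 mm, 60 mm tall; its centre
- driver_grip (a point): bystander: screwdriver lying on the bench; middle of its handle

How it is judged:
By the outcome, as a careful person would: the job done as asked, in the order asked, and still so for the second after the job is handed in, with the robot touching nothing.
It also fails if it takes over 64 s, if anything falls off the work surface, if the arm or the gripper's body presses on something with over 40 N, if the wrist force passes 120 N, or if a joint passes its speed limit or range.

### The arm

A 6-joint arm with a two-finger parallel gripper is mounted at the origin on the work surface. World frame = base frame: x ahead of the robot, y to its left, z up, the work surface at z = 0. Lengths are in m, angles in rad, forces in N, time in s.
With the tool pointing down it reaches from about 0.275 to 0.75 m from the base axis. Payload 10.2 kg.
Tool frame: the origin (TCP) lies at the very end of the fingers, on their centre line; the grasp point (between the pads) lies 19 mm behind it; z points along the fingers, y is the line along which they close (so a half turn about z gives the same grasp; the last joint's range is limited). The gripper opens to 88 mm and grips with 3 to 60 N. Pads are 18 mm wide; open, the fingers measure 123 mm over their backs; the gripper's body (75 mm by 187 mm) begins 45 mm behind the grasp point.
Start: joints at [-1.332, 0.313, 1.498, -0, 1.331, -0.223], TCP at [0.234, -0.47, 0.239] pointing down, gripper open.
Joint ranges: [-2.94, 2.94], [-0.97, 2.17], [0.19, 2.56], [-1.23, 4.37], [0.02, 3.11], [-2.88, 2.88]. Speed limits (rad/s): [2.39, 2.39, 3.01, 3.14, 3.14, 3.14].

### API

Orientations are given as a 3x3 rotation matrix whose columns are the frame's x, y, z axes.
In Python, from rig import manip gives the robot as it stands.
- The arm moves only by the tool play_rows, never from a script. Its arguments are lists of equal length, an entry for each row: "xyz": the shift along the tool's x, y, z in m, a list of three; "twist": the turn, a rotation vector about the tool's x, y, z in rad, a list of three; "fingers": the finger opening in m, from 0 to 0.0881. In form: {"xyz": [[x, y, z], ...], "twist": [[wx, wy, wz], ...], "fingers": [fingers, ...]}. A call has 1 to 5 rows; each row is the pose to reach, as a shift and turn from the pose commanded when the call began, along the tool's axes at that moment; what a row does not reach only later rows make up. A row lasts 1/10 s, in which the tool goes at most 50 mm and 8.59 degrees, less where a joint would pass 70% of its speed; a pose out of reach is approached as far as the arm can. A call with a gripper value outside its range is refused whole. The fingers move at their own pace and stop on an object; "force" is the grip in N (left out, the last holds). Time passes only in rows, so rows that repeat a pose let the fingers close. It gives the time, the measured TCP pose, the force, the opening and the grip force at its end, in the units of the state.
- manip.observe(): the state, without advancing time (a new reading comes with each control period).
- manip.grab_frame(name): name is "side" or "top"; returns a dict with "image" (384x512x3 uint8, red, green, blue), "camera_matrix" (3x3 intrinsics, pixels), "dist_coeffs" ([k1, k2, p1, p2, k3] as OpenCV has them; the pictures are not rectified), "rvec" (rotation vector, rad) and "tvec" (3), from world to camera coordinates, as OpenCV has them. Camera axes: x right, y down, z forward; pixel columns grow to the right and rows downward; lengths in m; the calibration is good to about 2 mm. A picture is of the moment at which its call begins. There is no depth.
- manip.job_done(): hands the job in; it is judged then, once.
The state is a dict: "t": time; "joints": joint angles; "joint_vel": joint speeds; "joint_efforts": joint torques, N m; "position": TCP position; "eef_rot": TCP orientation; "force": force on the tool from outside, world axes, zero at the start; "ft_torque": the same for the moment, N m; "width": finger opening in m; "grip_force": force on a finger pad.
Only numpy, scipy, OpenCV 4.12 (cv2) and the standard library are available. Lean on these libraries where they do the work, as an engineer would, in place of code of your own. Each camera call takes 0.05 s, during which the arm holds its last target. There are 200 camera calls.

## Working session

There is one attempt and no reset: what is moved stays moved. The work goes in short steps, Python scripts to look and compute and a tool call to move; the robot and the scene stay as the last step left them, time stands still between calls to the robot, and variables do not carry over. Pictures are saved under pics/ and viewed, at most 10 in all, crops included, and the job is handed in when it is done.

Besides the shell and the picture viewer there is one more tool, called after ">>>" as a command line: name --argument value ..., lists and objects as JSON in quotes. play_rows: Moves the arm, as the interface text tells. Its arguments: {"type":"object","properties":{"xyz":{"type":"array","items":{"type":"array","items":{"type":"number"}}},"twist":{"type":"array","items":{"type":"array","items":{"type":"number"}}},"fingers":{"type":"array","items":{"type":"number"}},"force":{"type":"number"}},"required":["xyz","twist","fingers"]}

```bash
mkdir -p pics
python3 - <<'E'
from rig import manip
import cv2,numpy as np
for n in("side","top"):
    f=manip.grab_frame(n); cv2.imwrite(f"pics/{n}0.png",f["image"][:,:,::-1]); np.save(n+"0.npy",f["image"])
    R=cv2.Rodrigues(np.array(f["rvec"],float))[0]; print(n,-R.T@np.array(f["tvec"]).ravel(),R.tolist(),f["camera_matrix"],f["dist_coeffs"])
s=manip.observe();print({k:np.round(v,3).tolist() for k,v in s.items()})
E
```

```text
side [0.35625188 0.36521878 0.64668395] [[-0.8854184870609505, -0.4646322400563267, -0.01228756570429504], [-0.35854373932551026, 0.6995980630439907, -0.6180687155774653], [0.29577100899374487, -0.5428438372914786, -0.7860280392921648]] [[407.73040306   0.         257.06444644]
 [  0.         407.73040306 194.78783637]
 [  0.           0.           1.        ]] [0.03069251 0.         0.         0.         0.        ]
top [0.4702827  0.02226076 0.95537866] [[-0.021007653658075, -0.9993236078703466, 0.030182863362774884], [-0.9953090846383478, 0.01805252850028638, -0.09504700022157675], [0.09443783417760296, -0.03203799256726165, -0.9950151066733126]] [[497.54380969   0.         260.64475915]
 [  0.         497.54380969 199.64847084]
 [  0.           0.           1.        ]] [-0.09459885  0.          0.          0.          0.        ]
{'t': 0.1, 'joints': [-1.332, 0.313, 1.498, -0.0, 1.331, -0.223], 'joint_vel': [-0.001, -0.001, -0.002, -0.001, -0.001, -0.0], 'joint_efforts': [0.003, -40.281, -25.264, 0.069, 0.034, -0.0], 'position': [0.234, -0.47, 0.238], 'eef_rot': [[0.895, 0.446, -0.0], [0.446, -0.895, 0.001], [0.0, -0.001, -1.0]], 'force': [-0.394, 0.274, 0.47], 'ft_torque': [0.01, 0.021, 0.025], 'grip_force': 0.0, 'width': 0.088}
```

View pics/side0.png

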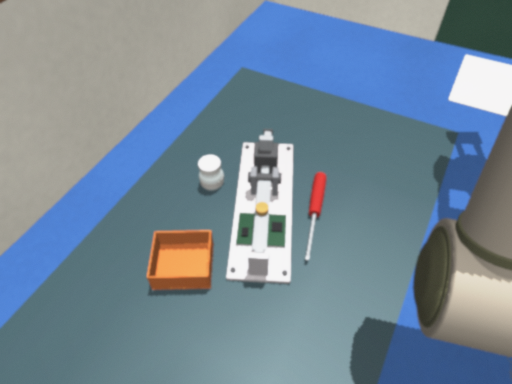

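View pics/top0.png

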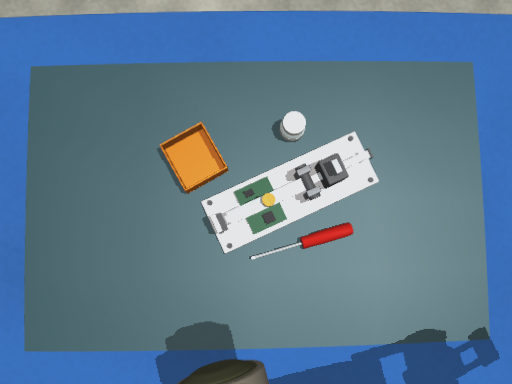

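The side view shows the gauge post at about (258,267), the boss at (262,208) and the weight at (265,150). In the top view the plate corners are about (203,202), (228,252), (378,182) and (352,133), with the boss at (268,199), the weight at (332,170), the jar at (293,125) and the driver at (325,236).

```bash
cat > h.py <<'E'
from rig import manip
import cv2,numpy as np
def ray(f,p,z):
    K=np.array(f["camera_matrix"],float);d=np.array(f["dist_coeffs"],float)
    R=cv2.Rodrigues(np.array(f["rvec"],float))[0];C=-R.T@np.array(f["tvec"],float).ravel()
    u=cv2.undistortPoints(np.array(p,float).reshape(-1,1,2),K,d).reshape(-1,2)
    D=np.c_[u,np.ones(len(u))]@R
    return C+D*((z-C[2])/D[:,2])[:,None]
def blob(m):
    n,l,s,c=cv2.connectedComponentsWithStats(m.astype(np.uint8)); i=1+np.argmax(s[1:,4]); return l==i,s[i],c[i]
E
python3 - <<'E'
from h import *
for n,box in(("top",(195,390,125,260)),("side",(220,305,120,290))):
    f=manip.grab_frame(n);im=f["image"];h=cv2.cvtColor(im,cv2.COLOR_RGB2HSV).astype(int);H,S,V=h[...,0],h[...,1],h[...,2]
    yy,xx=np.mgrid[:384,:512];B=(xx>box[0])&(xx<box[1])&(yy>box[2])&(yy<box[3])
    m,s,c=blob(B&(H>15)&(H<32)&(S>110)&(V>100)); print(n,"boss",s,c,ray(f,[c],.061))
    m,s,c=blob(B&(V>170)&(S<50))
    pts=np.argwhere(m)[:,::-1].astype(np.float32); r=cv2.minAreaRect(ray(f,pts,.010)[:,:2].astype(np.float32)) 
    bp=cv2.boxPoints(r);print("plate",r,bp)
    m,s,c=blob(B&(V<75)&(S<90)); print("dark",s,c,ray(f,[c],.08))
    if n=="top":
        cv2.imwrite("pics/topc.png",cv2.resize(im[120:265,190:395,::-1],None,fx=3.9,fy=3.9,interpolation=cv2.INTER_CUBIC))
    else: cv2.imwrite("pics/sidec.png",cv2.resize(im[125:285,215:310,::-1],None,fx=3.7,fy=3.7,interpolation=cv2.INTER_CUBIC))
E
```

```text
top boss [196 133  25  51 684] [203.78508772 160.86403509] [[0.62782498 0.09532688 0.061     ]]
plate ((0.5770679712295532, -0.06862318515777588), (0.10954967141151428, 0.334882915019989), 23.746307373046875) [[ 0.4595039   0.06258509]
 [ 0.59435713 -0.24394578]
 [ 0.69463205 -0.19983146]
 [ 0.5597788   0.10669941]]
dark [315 162  30  26 147] [323.95918367 176.47619048] [[ 0.59288277 -0.11992267  0.08      ]]
side boss [257 203  10  12 103] [261.45631068 208.46601942] [[ 0.5552846  -0.01540226  0.061     ]]
plate ((0.5764288306236267, -0.0632355809211731), (0.11257772147655487, 0.3327137529850006), 24.001140594482422) [[ 0.4573404   0.06584188]
 [ 0.5926733  -0.23810458]
 [ 0.6955173  -0.19231305]
 [ 0.56018436  0.11163342]]
dark [255 158  21  13 169] [265.07100592 161.82248521] [[ 0.59281276 -0.10311314  0.08      ]]
```

View pics/topc.png

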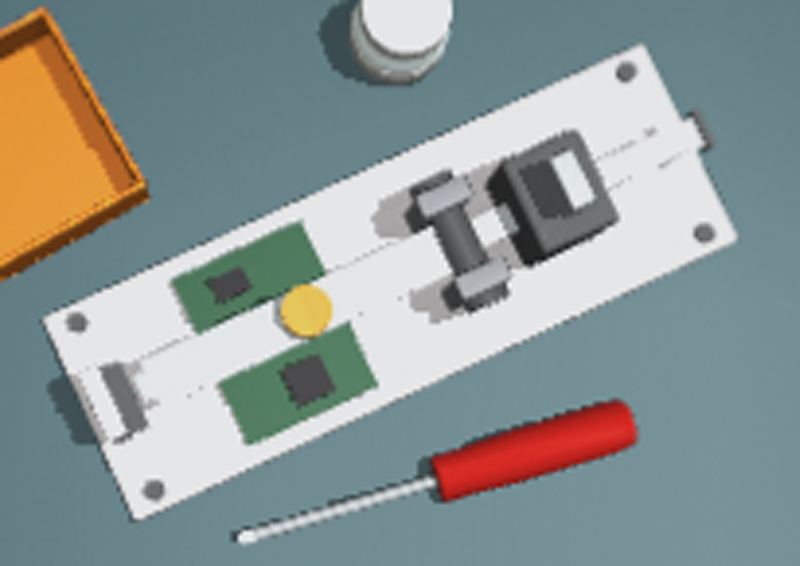

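View pics/sidec.png

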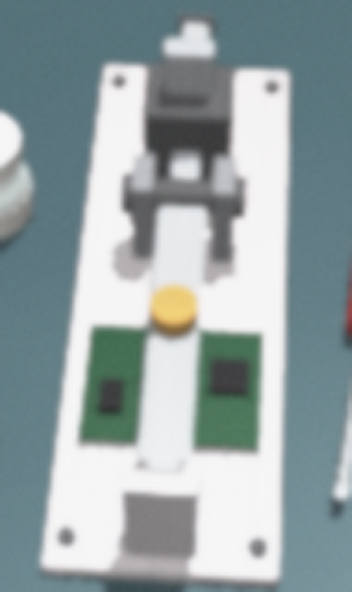

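The top crop shows the boss at crop (306,310), i.e. pixel (268.5,199.5). The bright top of the thumb piece is at crop (575,180), i.e. pixel (337.4,166.2). The side crop shows the strip running from the cheeks to the post, with only its tip's end hidden.

Run:
```python
from h import *
a=np.radians(23.9);ey=np.array([-np.sin(a),np.cos(a)]);ex=np.array([np.cos(a),np.sin(a)])
c=np.array([.5768,-.066]);o=c+.03*ey
print("origin",o,"boss pred",o+.02*ey,"pivot",o-.06*ey)
f=manip.grab_frame("top")
m=(f["image"][...,0]>170)&(f["image"][...,2]<110)
yy,xx=np.mgrid[:384,:512];m&=(abs(xx-268)<12)&(abs(yy-199)<12);m,s,cc=blob(m)
b=ray(f,[cc],.062)[0];print("boss top",s,cc,b)
t=ray(f,[[337.4,166.2]],.111)[0];print("thumb",t)
g=manip.grab_frame("side");b2=ray(g,[[261.4,207.7]],.063)[0];print("boss side",b2)
for n,p in(("b",b),("b2",b2),("t",t)):print(n,"fix x,y",(p[:2]-o)@ex,(p[:2]-o)@ey)
R=np.array(manip.observe()["eef_rot"]);p=np.array(manip.observe()["position"])
bx=(b+b2)/2;print("tool shift to boss, z.113",R.T@(np.array([bx[0],bx[1],.113])-p),R.T@np.r_[ex,0],R.T@np.r_[ey,0])
```

```text
origin [ 0.56464575 -0.03857238] boss pred [ 0.55654292 -0.0202873 ] pivot [ 0.58895425 -0.09342762]
boss top [262 193  13  13 129] [268.17054264 199.1627907 ] [ 0.55570833 -0.02011585  0.062     ]
thumb [ 0.60611317 -0.13893215  0.111     ]
boss side [ 0.55546767 -0.0155555   0.063     ]
b fix x,y -0.0006935658362672787 0.02049487622245256
b2 fix x,y 0.0009339976475254488 0.024761702188924074
t fix x,y -0.002748166425314849 -0.10855448635298343
tool shift to boss, z.113 [ 0.4894372  -0.26138678  0.12568049] [9.99002344e-01 4.46577288e-02 6.04490539e-05] [ 4.46577058e-02 -9.99002289e-01  3.39474010e-04]
```

>>> play_rows --xyz '[[0.04, -0.021, 0], [0.08, -0.043, 0], [0.12, -0.064, 0], [0.16, -0.086, 0], [0.2, -0.107, 0]]' --twist '[[0, 0, 0], [0, 0, 0], [0, 0, 0], [0, 0, 0], [0, 0, 0]]' --fingers '[0, 0, 0, 0, 0]'

```text
t: 0.8
position: [0.366, -0.2835, 0.2388]
eef_rot: [[0.895, 0.445, 0.0], [0.445, -0.895, -0.0], [0.0, 0.0, -1.0]]
force: [0.9, -0.6, 0.1]
width: 0.0504
grip_force: 0.0
```

>>> play_rows --xyz '[[0.04, -0.021, 0], [0.08, -0.043, 0], [0.12, -0.064, 0], [0.16, -0.086, 0], [0.2, -0.107, 0]]' --twist '[[0, 0, -0.14], [0, 0, -0.28], [0, 0, -0.42], [0, 0, -0.56], [0, 0, -0.7]]' --fingers '[0, 0, 0, 0, 0]'

```text
t: 1.3
position: [0.4974, -0.0984, 0.2388]
eef_rot: [[0.392, 0.92, 0.0], [0.92, -0.392, -0.0], [-0.0, 0.0, -1.0]]
force: [-0.3, -1.4, 0.1]
width: 0.0104
grip_force: 0.0
```

>>> play_rows --xyz '[[0, 0, 0], [0, 0, 0], [0, 0, 0], [0, 0, 0], [0, 0, 0]]' --twist '[[0, 0, -0.14], [0, 0, -0.28], [0, 0, -0.42], [0, 0, -0.56], [0, 0, -0.7]]' --fingers '[0, 0, 0, 0, 0]'

```text
t: 1.8
position: [0.4966, -0.1001, 0.2387]
eef_rot: [[-0.293, 0.956, -0.0], [0.956, 0.293, 0.0], [0.0, -0.0, -1.0]]
force: [0.3, -0.1, 0.8]
width: 0.0005
grip_force: 0.0
```

```bash
cat > st.py <<'E'
from h import *
import sys
s=manip.observe();p=np.array(s["position"]);R=np.array(s["eef_rot"])
a=np.radians(23.9);ey=np.array([-np.sin(a),np.cos(a),0]);ex=np.array([np.cos(a),np.sin(a),0])
Rg=np.c_[ey,ex,[0,0,-1]]
print("t",s["t"],"p",np.round(p,4),"F",np.round(s["force"],2),"w",round(s["width"],4),"grip",s["grip_force"])
print("twist left",cv2.Rodrigues(R.T@Rg)[0].ravel().round(4),"q",np.round(s["joints"],2))
if len(sys.argv)>3: print("shift",(R.T@(np.array(sys.argv[1:4],float)-p)).round(4))
E
python3 st.py .5556 -.0195 .09
```

```text
t 1.8 p [ 0.4966 -0.1001  0.2387] F [ 0.26 -0.08  0.82] w 0.0005 grip 0.0
twist left [-1.000e-04 -1.000e-04 -1.202e-01] q [-0.43  0.27  1.55  0.    1.32 -0.73]
shift [0.0598 0.08   0.1487]
```

>>> play_rows --xyz '[[0.02, 0.027, 0.03], [0.04, 0.053, 0.06], [0.06, 0.08, 0.09], [0.06, 0.08, 0.13], [0.06, 0.08, 0.149]]' --twist '[[0, 0, -0.06], [0, 0, -0.12], [0, 0, -0.12], [0, 0, -0.12], [0, 0, -0.12]]' --fingers '[0, 0, 0, 0, 0]'

```text
t: 2.3
position: [0.5549, -0.0186, 0.0864]
eef_rot: [[-0.401, 0.916, -0.004], [0.916, 0.401, 0.001], [0.003, -0.004, -1.0]]
force: [0.4, -0.7, -0.1]
width: 0.0002
grip_force: 0.0
```

>>> play_rows --xyz '[[0, 0, 0], [0, 0, 0], [0, 0, 0]]' --twist '[[0, 0, 0], [0, 0, 0], [0, 0, 0]]' --fingers '[0, 0, 0]'

```text
t: 2.6
position: [0.5568, -0.0201, 0.0913]
eef_rot: [[-0.399, 0.917, 0.003], [0.917, 0.399, -0.001], [-0.002, 0.002, -1.0]]
force: [0.1, -0.4, 0.4]
width: 0.0005
grip_force: 0.0
```

```bash
python3 st.py .5556 -.0195 .063
python3 - <<'E'
from h import *
for n,b in(("side",(215,125,310,285)),):
    im=manip.grab_frame(n)["image"];cv2.imwrite("pics/s2.png",cv2.resize(im[125:285,175:350,::-1],None,fx=3.7,fy=3.7,interpolation=cv2.INTER_CUBIC))
E
```

```text
t 2.6 p [ 0.5568 -0.0201  0.0913] F [ 0.08 -0.41  0.39] w 0.0005 grip 0.0
twist left [ 0.0021  0.0016 -0.0064] q [-0.25  0.54  1.58  0.    1.02 -0.66]
shift [ 0.0011 -0.0009  0.0283]
```

View pics/s2.png

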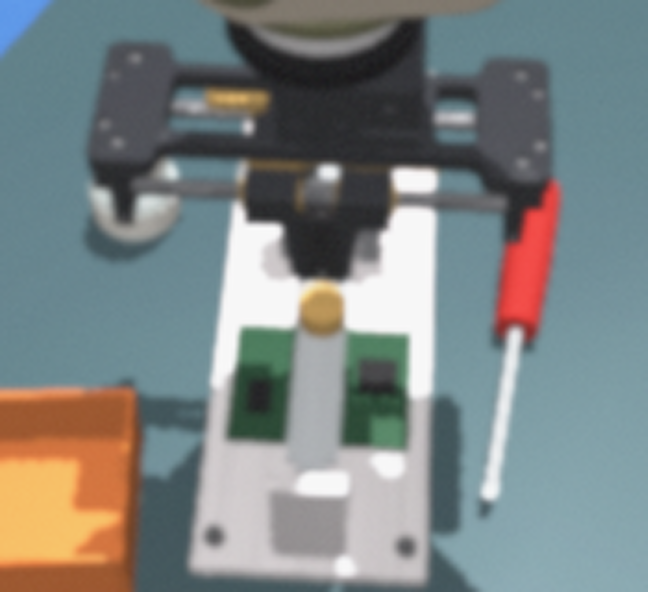

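The closed fingertips (crop ~(320,275)) sit directly above the boss (320,308), and nothing is close to the gripper.

>>> play_rows --xyz '[[0, 0, 0.008], [0.0005, 0, 0.016], [0.0005, 0, 0.023], [0.0005, 0, 0.025], [0.0005, 0, 0.025]]' --twist '[[0, 0, 0], [0, 0, 0], [0, 0, 0], [0, 0, 0], [0, 0, 0]]' --fingers '[0, 0, 0, 0, 0]'

```text
t: 3.15
position: [0.5557, -0.0193, 0.0643]
eef_rot: [[-0.4, 0.917, -0.001], [0.917, 0.4, 0.0], [0.001, -0.001, -1.0]]
force: [-0.7, 0.1, -0.3]
width: 0.0004
grip_force: 0.0
```

>>> play_rows --xyz '[[0, 0, 0], [0, 0, 0], [0, 0, 0], [0, 0, 0], [0, 0, 0]]' --twist '[[0, 0, 0], [0, 0, 0], [0, 0, 0], [0, 0, 0], [0, 0, 0]]' --fingers '[0, 0, 0, 0, 0]'

```text
t: 3.65
position: [0.5559, -0.0193, 0.0648]
eef_rot: [[-0.4, 0.917, 0.0], [0.917, 0.4, -0.0], [-0.0, 0.0, -1.0]]
force: [0.6, -0.1, -0.4]
width: 0.0007
grip_force: 0.0
```

>>> play_rows --xyz '[[0, 0, 0.0005], [0, 0, 0.001], [0, 0, 0.0015], [0, 0, 0.002], [0, 0, 0.002]]' --twist '[[0, 0, 0], [0, 0, 0], [0, 0, 0], [0, 0, 0], [0, 0, 0]]' --fingers '[0, 0, 0, 0, 0]'

```text
t: 4.15
position: [0.5558, -0.0192, 0.0628]
eef_rot: [[-0.4, 0.917, -0.0], [0.917, 0.4, 0.0], [0.0, -0.0, -1.0]]
force: [-0.7, 1.3, 3.2]
width: 0.0006
grip_force: 1.3
```

```bash
python3 st.py .5556 -.0195 .063
```

```text
t 4.15 p [ 0.5558 -0.0192  0.0628] F [-0.73  1.27  3.21] w 0.0006 grip 1.275044584835996
twist left [-0.     -0.0002 -0.0061] q [-0.25  0.58  1.6   0.    0.96 -0.66]
shift [-0.0002 -0.0003 -0.0002]
```

>>> play_rows --xyz '[[0, 0, 0.0006], [0, 0, 0.0012], [0, 0, 0.0018], [0, 0, 0.002], [0, 0, 0.002]]' --twist '[[0, 0, 0], [0, 0, 0], [0, 0, 0], [0, 0, 0], [0, 0, 0]]' --fingers '[0, 0, 0, 0, 0]'

```text
t: 4.65
position: [0.5559, -0.0192, 0.0607]
eef_rot: [[-0.4, 0.917, -0.0], [0.917, 0.4, 0.0], [0.0, 0.0, -1.0]]
force: [-2.2, 3.0, 4.3]
width: 0.0004
grip_force: 2.2
```

>>> play_rows --xyz '[[0, 0, 0.0006], [0, 0, 0.0012], [0, 0, 0.0018], [0, 0, 0.002], [0, 0, 0.002]]' --twist '[[0, 0, 0], [0, 0, 0], [0, 0, 0], [0, 0, 0], [0, 0, 0]]' --fingers '[0, 0, 0, 0, 0]'

```text
t: 5.15
position: [0.5559, -0.0191, 0.0588]
eef_rot: [[-0.399, 0.917, -0.0], [0.917, 0.399, 0.0], [0.0, 0.0, -1.0]]
force: [-3.6, 4.3, 6.1]
width: 0.0003
grip_force: 3.1
```

>>> play_rows --xyz '[[0.0001, 0, 0], [0.0002, -0.0001, 0], [0.0002, -0.0001, 0], [0.0002, -0.0001, 0]]' --twist '[[0, 0, 0], [0, 0, 0], [0, 0, 0], [0, 0, 0]]' --fingers '[0, 0, 0, 0]'

```text
t: 5.55
position: [0.5558, -0.0191, 0.0589]
eef_rot: [[-0.4, 0.917, 0.0], [0.917, 0.4, 0.0], [-0.0, 0.0, -1.0]]
force: [-2.1, 4.0, 6.1]
width: 0.0002
grip_force: 3.0
```

>>> play_rows --xyz '[[0.0003, 0, 0], [0.0006, 0, 0], [0.0008, 0, 0], [0.0008, 0, 0]]' --twist '[[0, 0, 0], [0, 0, 0], [0, 0, 0], [0, 0, 0]]' --fingers '[0, 0, 0, 0]'

```text
t: 5.95
position: [0.5558, -0.019, 0.059]
eef_rot: [[-0.4, 0.917, 0.001], [0.917, 0.4, -0.001], [-0.001, 0.001, -1.0]]
force: [-2.2, 0.2, 5.6]
width: 0.0005
grip_force: 2.6
```

>>> play_rows --xyz '[[0.0002, -0.0001, 0.0005], [0.0003, -0.0002, 0.001], [0.0005, -0.0003, 0.0015], [0.0006, -0.0003, 0.002], [0.0006, -0.0003, 0.002]]' --twist '[[0, 0, 0], [0, 0, 0], [0, 0, 0], [0, 0, 0], [0, 0, 0]]' --fingers '[0, 0, 0, 0, 0]'

```text
t: 6.45
position: [0.5557, -0.0188, 0.0572]
eef_rot: [[-0.399, 0.917, 0.002], [0.917, 0.399, -0.001], [-0.002, 0.002, -1.0]]
force: [-0.2, -0.4, 6.3]
width: 0.0002
grip_force: 3.1
```

>>> play_rows --xyz '[[0, 0, 0.0003], [0.0001, 0, 0.0006], [0.0001, 0, 0.0006], [0.0001, 0, 0.0006]]' --twist '[[0, 0, 0], [0, 0, 0], [0, 0, 0], [0, 0, 0]]' --fingers '[0, 0, 0, 0]'

```text
t: 6.85
position: [0.5557, -0.0187, 0.0567]
eef_rot: [[-0.399, 0.917, 0.002], [0.917, 0.399, -0.001], [-0.002, 0.002, -1.0]]
force: [-0.5, -0.5, 6.1]
width: 0.0007
grip_force: 3.3
```

>>> play_rows --xyz '[[0.0001, 0, 0.0005], [0.0002, 0, 0.001], [0.0003, 0, 0.0015], [0.0003, 0, 0.002], [0.0003, 0, 0.002]]' --twist '[[0, 0, 0], [0, 0, 0], [0, 0, 0], [0, 0, 0], [0, 0, 0]]' --fingers '[0, 0, 0, 0, 0]'

```text
t: 7.35
position: [0.5556, -0.0186, 0.0549]
eef_rot: [[-0.4, 0.917, 0.003], [0.917, 0.4, -0.002], [-0.003, 0.002, -1.0]]
force: [-1.3, -1.6, 8.6]
width: 0.0002
grip_force: 4.0
```

>>> play_rows --xyz '[[0, 0, 0.0005], [0.0001, 0, 0.0008], [0.0001, 0, 0.0008], [0.0001, 0, 0.0008], [0.0001, 0, 0.0008]]' --twist '[[0, 0, 0], [0, 0, 0], [0, 0, 0], [0, 0, 0], [0, 0, 0]]' --fingers '[0, 0, 0, 0, 0]'

```text
t: 7.85
position: [0.5557, -0.0185, 0.0542]
eef_rot: [[-0.4, 0.917, 0.003], [0.917, 0.4, -0.002], [-0.003, 0.002, -1.0]]
force: [-1.2, -0.7, 7.8]
width: 0.0004
grip_force: 4.2
```

>>> play_rows --xyz '[[0, 0, 0]]' --twist '[[0, 0, 0]]' --fingers '[0]'

```text
t: 7.95
position: [0.5556, -0.0185, 0.0542]
eef_rot: [[-0.4, 0.917, 0.003], [0.917, 0.4, -0.002], [-0.003, 0.002, -1.0]]
force: [-1.2, -0.5, 8.1]
width: 0.0007
grip_force: 4.2
```

>>> play_rows --xyz '[[0, 0, 0]]' --twist '[[0, 0, 0]]' --fingers '[0]'

```text
t: 8.05
position: [0.5556, -0.0185, 0.0542]
eef_rot: [[-0.4, 0.917, 0.003], [0.917, 0.4, -0.002], [-0.003, 0.002, -1.0]]
force: [-0.7, -1.2, 8.6]
width: 0.0007
grip_force: 4.2
```

>>> play_rows --xyz '[[0, 0, 0]]' --twist '[[0, 0, 0]]' --fingers '[0]'

```text
t: 8.15
position: [0.5556, -0.0185, 0.0542]
eef_rot: [[-0.399, 0.917, 0.003], [0.917, 0.399, -0.002], [-0.003, 0.002, -1.0]]
force: [-1.2, -0.5, 8.7]
width: 0.0005
grip_force: 4.2
```

>>> play_rows --xyz '[[0, 0, 0], [0, 0, 0], [0, 0, 0], [0, 0, 0]]' --twist '[[0, 0, 0], [0, 0, 0], [0, 0, 0], [0, 0, 0]]' --fingers '[0, 0, 0, 0]'

```text
t: 8.55
position: [0.5556, -0.0185, 0.0542]
eef_rot: [[-0.4, 0.917, 0.003], [0.917, 0.4, -0.002], [-0.003, 0.002, -1.0]]
force: [-1.4, -0.9, 8.4]
width: 0.0003
grip_force: 4.2
```

>>> play_rows --xyz '[[-0.0005, 0, -0.004], [-0.001, 0, -0.01], [-0.001, 0, -0.03], [-0.001, 0, -0.06], [-0.001, 0, -0.09]]' --twist '[[0, 0, 0], [0, 0, 0], [0, 0, 0], [0, 0, 0], [0, 0, 0]]' --fingers '[0, 0, 0, 0, 0]'

```text
t: 9.05
position: [0.5548, -0.0187, 0.1439]
eef_rot: [[-0.399, 0.917, -0.001], [0.917, 0.399, -0.0], [0.0, -0.001, -1.0]]
force: [-0.2, 0.3, 0.4]
width: 0.0002
grip_force: 0.0
```

>>> play_rows --xyz '[[0, 0, 0], [0, 0, 0]]' --twist '[[0, 0, 0], [0, 0, 0]]' --fingers '[0.06, 0.06]'

```text
t: 9.25
position: [0.555, -0.0187, 0.1431]
eef_rot: [[-0.399, 0.917, 0.0], [0.917, 0.399, -0.0], [-0.0, 0.0, -1.0]]
force: [-0.6, 0.5, -0.0]
width: 0.014
grip_force: 0.0
```

```bash
python3 st.py .6073 -.1383 .0875
```

```text
t 9.25 p [ 0.555  -0.0187  0.1431] F [-0.62  0.48 -0.02] w 0.014 grip 0.0
twist left [ 0.      0.0004 -0.0063] q [-0.24  0.47  1.53 -0.    1.14 -0.66]
shift [-0.1305  0.0002  0.0556]
```

>>> play_rows --xyz '[[-0.03, 0, 0], [-0.06, 0, 0], [-0.09, 0, 0], [-0.12, 0, 0], [-0.1305, 0, 0]]' --twist '[[0, 0, -0.006], [0, 0, -0.006], [0, 0, -0.006], [0, 0, -0.006], [0, 0, -0.006]]' --fingers '[0.06, 0.06, 0.06, 0.06, 0.06]'

```text
t: 9.75
position: [0.6071, -0.1402, 0.1413]
eef_rot: [[-0.403, 0.915, -0.002], [0.915, 0.403, 0.001], [0.002, -0.002, -1.0]]
force: [0.2, 0.2, -0.5]
width: 0.0543
grip_force: 0.0
```

>>> play_rows --xyz '[[0, 0, 0.01], [0, 0, 0.02], [0, 0, 0.028], [0, 0, 0.028]]' --twist '[[0, 0, 0], [0, 0, 0], [0, 0, 0], [0, 0, 0]]' --fingers '[0.06, 0.06, 0.06, 0.06]'

```text
t: 10.15
position: [0.6064, -0.1368, 0.1136]
eef_rot: [[-0.406, 0.914, -0.003], [0.914, 0.406, 0.001], [0.002, -0.002, -1.0]]
force: [0.0, 0.1, -0.4]
width: 0.0603
grip_force: 0.0
```

```bash
python3 st.py .6073 -.1383 .0875
python3 - <<'E'
from h import *
a=manip.grab_frame("side")["image"][100:220,190:340,::-1]; b=manip.grab_frame("top")["image"][110:230,260:410,::-1]
cv2.imwrite("pics/g3.png",cv2.resize(np.hstack([a,b]),None,fx=2.6,fy=2.6,interpolation=cv2.INTER_CUBIC))
E
```

```text
t 10.15 p [ 0.6064 -0.1368  0.1136] F [ 0.02  0.05 -0.42] w 0.0603 grip 0.0
twist left [-0.002  -0.0023  0.001 ] q [-0.41  0.64  1.34  0.    1.17 -0.83]
shift [-0.0018  0.0003  0.0261]
```

View pics/g3.png

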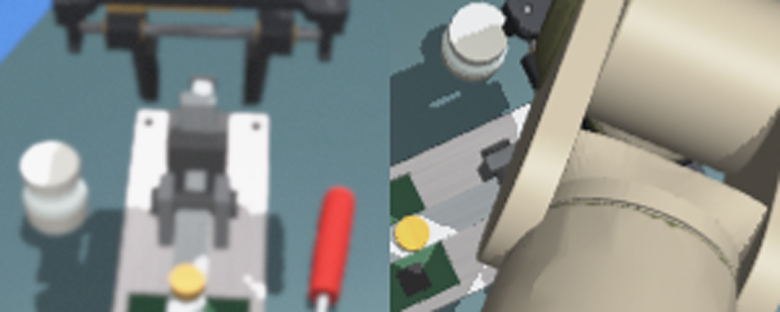

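```bash
python3 - <<'E'
from h import *
f=manip.grab_frame("side")
o=np.array([.56465,-.03857]);a=np.radians(23.9);ey=np.array([-np.sin(a),np.cos(a)]);ex=np.array([np.cos(a),np.sin(a)])
P=manip.observe()["position"]
print("tcp px",cv2.projectPoints(np.array([P]),np.array(f["rvec"],float),np.array(f["tvec"],float),np.array(f["camera_matrix"]),np.array(f["dist_coeffs"]))[0].ravel(),"fix",(np.array(P)[:2]-o)@ex,(np.array(P)[:2]-o)@ey)
for y in(-.095,-.100,-.105,-.11,-.115,-.12,-.125):
    q=o+y*ey; print(y,[cv2.projectPoints(np.array([[*q,z]]),np.array(f["rvec"],float),np.array(f["tvec"],float),np.array(f["camera_matrix"]),np.array(f["dist_coeffs"]))[0].ravel().round(1).tolist() for z in(.08,.111)])
g=f["image"].astype(int).sum(2)//3
for c in(264,265,266):print(c,g[128:178,c].tolist())
E
python3 - <<'E'
import cv2
im=cv2.imread("pics/side0.png");cv2.imwrite("pics/w4.png",cv2.resize(im[125:200,235:300],None,fx=8,fy=8,interpolation=cv2.INTER_CUBIC))
E
```

```text
tcp px [266.60767635 134.15172399] fix -0.001139358288902964 -0.10790423357150758
-0.095 [[265.6, 152.4], [265.6, 140.8]]
-0.1 [[265.7, 150.6], [265.8, 138.9]]
-0.105 [[265.8, 148.7], [265.9, 137.0]]
-0.11 [[266.0, 146.9], [266.0, 135.2]]
-0.115 [[266.1, 145.0], [266.2, 133.3]]
-0.12 [[266.2, 143.2], [266.3, 131.5]]
-0.125 [[266.4, 141.4], [266.5, 129.7]]
264 [123, 121, 126, 155, 178, 193, 197, 188, 177, 172, 170, 164, 147, 133, 129, 129, 127, 126, 127, 126, 125, 119, 108, 94, 88, 87, 86, 86, 83, 75, 70, 68, 69, 67, 66, 69, 78, 109, 146, 164, 170, 170, 171, 168, 152, 122, 97, 91, 92, 91]
265 [122, 124, 146, 195, 221, 229, 228, 213, 186, 173, 171, 165, 149, 134, 129, 128, 128, 128, 127, 127, 124, 120, 108, 95, 88, 86, 86, 87, 83, 77, 69, 68, 68, 67, 66, 68, 77, 110, 144, 164, 169, 170, 171, 168, 155, 126, 98, 91, 93, 91]
266 [123, 127, 155, 212, 234, 238, 236, 223, 196, 175, 171, 165, 148, 132, 129, 128, 127, 128, 126, 126, 126, 120, 108, 94, 87, 86, 86, 86, 83, 75, 69, 66, 66, 67, 68, 67, 78, 108, 144, 162, 169, 170, 169, 167, 155, 129, 100, 90, 92, 91]
```

View pics/w4.png

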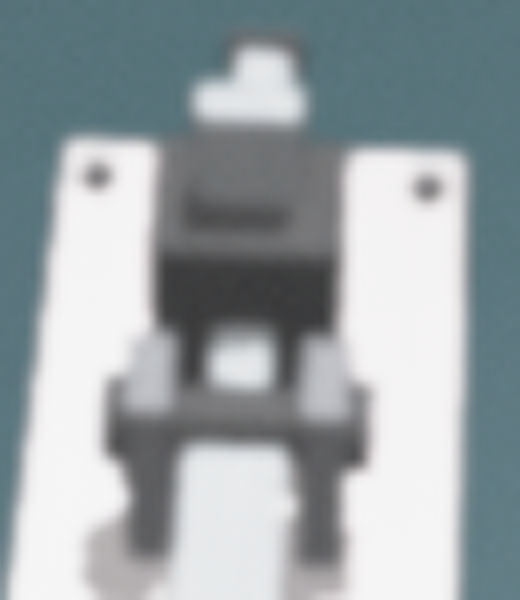

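The bright bar at crop (250,103), i.e. pixel (266,138), is the thumb piece's top. Allowing for the same side-view offset seen on the boss, that puts it at fixture y of about -0.107, directly below the TCP.

>>> play_rows --xyz '[[0, 0, 0.01], [0, 0, 0.02], [0, 0, 0.026], [0, 0, 0.026], [0, 0, 0.026]]' --twist '[[0, 0, 0], [0, 0, 0], [0, 0, 0], [0, 0, 0], [0, 0, 0]]' --fingers '[0.06, 0.06, 0.06, 0.06, 0.06]'

```text
t: 10.8
position: [0.6072, -0.1382, 0.0892]
eef_rot: [[-0.405, 0.914, -0.0], [0.914, 0.405, 0.0], [0.0, -0.0, -1.0]]
force: [-0.9, -0.2, -0.3]
width: 0.0599
grip_force: 0.0
```

>>> play_rows --xyz '[[0, 0, 0], [0, 0, 0], [0, 0, 0], [0, 0, 0], [0, 0, 0]]' --twist '[[0, 0, 0], [0, 0, 0], [0, 0, 0], [0, 0, 0], [0, 0, 0]]' --fingers '[0.04, 0.03, 0.02, 0.02, 0.02]' --force 10

```text
t: 11.3
position: [0.6086, -0.1374, 0.0896]
eef_rot: [[-0.405, 0.914, 0.004], [0.914, 0.405, 0.001], [-0.001, 0.004, -1.0]]
force: [8.2, 2.8, -2.7]
width: 0.0258
grip_force: 10.0
```

```bash
python3 st.py .6073 -.1383 .0875
```

```text
t 11.3 p [ 0.6086 -0.1374  0.0896] F [ 8.21  2.79 -2.69] w 0.0258 grip 10.015692979868618
twist left [ 0.0043  0.0009 -0.0003] q [-0.41  0.67  1.36  0.    1.12 -0.83]
shift [-0.0003 -0.0016  0.0021]
```

>>> play_rows --xyz '[[0, 0.001, 0], [0, 0.0016, 0], [-0.003, 0.0016, 0], [-0.006, 0.0016, 0], [-0.009, 0.0016, 0]]' --twist '[[0, 0, 0], [0, 0, 0], [0, 0, 0], [0, 0, 0], [0, 0, 0]]' --fingers '[0.02, 0.02, 0.02, 0.02, 0.02]' --force 15

```text
t: 11.8
position: [0.6124, -0.1456, 0.0894]
eef_rot: [[-0.405, 0.914, -0.0], [0.914, 0.405, 0.001], [0.001, 0.0, -1.0]]
force: [-0.3, 4.6, 3.0]
width: 0.026
grip_force: 15.0
```

>>> play_rows --xyz '[[-0.003, 0, 0], [-0.006, 0, 0], [-0.009, 0, 0], [-0.0105, 0, 0], [-0.0105, 0, 0]]' --twist '[[0, 0, 0], [0, 0, 0], [0, 0, 0], [0, 0, 0], [0, 0, 0]]' --fingers '[0.02, 0.02, 0.02, 0.02, 0.02]'

```text
t: 12.3
position: [0.6168, -0.1557, 0.0894]
eef_rot: [[-0.405, 0.914, 0.001], [0.914, 0.405, -0.001], [-0.001, 0.0, -1.0]]
force: [1.4, 2.4, 2.5]
width: 0.0259
grip_force: 15.0
```

>>> play_rows --xyz '[[0, 0, 0], [0, 0, 0], [0, 0, 0]]' --twist '[[0, 0, 0], [0, 0, 0], [0, 0, 0]]' --fingers '[0.02, 0.02, 0.02]'

```text
t: 12.6
position: [0.6168, -0.1557, 0.0894]
eef_rot: [[-0.405, 0.914, 0.001], [0.914, 0.405, -0.001], [-0.001, 0.0, -1.0]]
force: [3.0, 0.4, 0.5]
width: 0.0258
grip_force: 15.0
```

```bash
python3 st.py .6086 -.1374 .0875
```

```text
t 12.6 p [ 0.6168 -0.1557  0.0894] F [2.97 0.43 0.46] w 0.0258 grip 14.998045591637492
twist left [ 0.0005  0.0011 -0.0002] q [-0.43  0.69  1.31 -0.    1.14 -0.85]
shift [ 0.02   -0.0001  0.0019]
```

Moved 20 mm. I'll release, back up, and go back to the boss.

>>> play_rows --xyz '[[0, 0, 0], [0, 0, 0], [0, 0, 0], [0, 0, -0.015], [0, 0, -0.04]]' --twist '[[0, 0, 0], [0, 0, 0], [0, 0, 0], [0, 0, 0], [0, 0, 0]]' --fingers '[0.06, 0.06, 0.06, 0.06, 0.06]'

```text
t: 13.1
position: [0.6159, -0.1551, 0.1293]
eef_rot: [[-0.405, 0.914, -0.003], [0.914, 0.405, 0.001], [0.002, -0.002, -1.0]]
force: [0.5, 0.2, 0.8]
width: 0.0596
grip_force: 0.0
```

>>> play_rows --xyz '[[0, 0, -0.015], [0.04, 0, -0.015], [0.08, 0, -0.015], [0.12, 0, -0.015], [0.149, 0, -0.015]]' --twist '[[0, 0, 0], [0, 0, 0], [0, 0, 0], [0, 0, 0], [0, 0, 0]]' --fingers '[0.06, 0.06, 0, 0, 0]'

```text
t: 13.6
position: [0.5553, -0.0172, 0.1456]
eef_rot: [[-0.406, 0.914, 0.001], [0.914, 0.406, -0.0], [-0.0, 0.001, -1.0]]
force: [0.1, -0.5, 0.6]
width: 0.038
grip_force: 0.0
```

>>> play_rows --xyz '[[0, 0, 0], [0, 0, 0.03], [0, 0, 0.06], [0, 0, 0.075], [0, 0, 0.075]]' --twist '[[0, 0, 0], [0, 0, 0], [0, 0, 0], [0, 0, 0], [0, 0, 0]]' --fingers '[0, 0, 0, 0, 0]'

```text
t: 14.1
position: [0.5557, -0.0196, 0.0681]
eef_rot: [[-0.405, 0.915, -0.003], [0.915, 0.405, 0.001], [0.002, -0.002, -1.0]]
force: [-0.8, -0.2, 0.5]
width: 0.0002
grip_force: 0.0
```

>>> play_rows --xyz '[[0, 0, 0], [0, 0, 0], [0, 0, 0], [0, 0, 0]]' --twist '[[0, 0, 0], [0, 0, 0], [0, 0, 0], [0, 0, 0]]' --fingers '[0, 0, 0, 0]'

```text
t: 14.5
position: [0.5566, -0.0192, 0.0701]
eef_rot: [[-0.405, 0.914, 0.001], [0.914, 0.405, -0.0], [-0.001, 0.001, -1.0]]
force: [0.4, -0.5, 0.7]
width: 0.0003
grip_force: 0.0
```

```bash
python3 st.py .5558 -.0193 .0642;python3 - <<'E'
from h import *
f=[]
for i in range(6): manip.grab_frame("side");f.append(manip.observe()["force"])
print(np.mean(f,0),np.std(f,0))
E
```

```text
t 14.5 p [ 0.5566 -0.0192  0.0701] F [ 0.43 -0.51  0.75] w 0.0003 grip 0.0
twist left [ 0.001   0.0008 -0.0002] q [-0.24  0.57  1.59 -0.    0.98 -0.66]
shift [ 0.0002 -0.0008  0.0058]
[ 0.08263804 -0.10129274  0.03249638] [0.71172929 0.29844172 0.40248445]
```

>>> play_rows --xyz '[[0, -0.0005, 0.003], [0, -0.0005, 0.006], [0, -0.0005, 0.0066], [0, -0.0005, 0.0066]]' --twist '[[0, 0, 0], [0, 0, 0], [0, 0, 0], [0, 0, 0]]' --fingers '[0, 0, 0, 0]'

```text
t: 15.2
position: [0.5557, -0.0192, 0.0628]
eef_rot: [[-0.405, 0.914, -0.0], [0.914, 0.405, 0.0], [0.0, -0.0, -1.0]]
force: [-2.8, 1.1, 4.6]
width: 0.0004
grip_force: 2.5
```

>>> play_rows --xyz '[[0.0001, 0, 0.0005], [0.0003, 0, 0.001], [0.0004, 0, 0.0015], [0.0005, 0, 0.002], [0.0005, 0, 0.002]]' --twist '[[0, 0, 0], [0, 0, 0], [0, 0, 0], [0, 0, 0], [0, 0, 0]]' --fingers '[0, 0, 0, 0, 0]'

```text
t: 15.7
position: [0.5556, -0.0189, 0.0611]
eef_rot: [[-0.405, 0.914, 0.0], [0.914, 0.405, -0.0], [-0.0, 0.0, -1.0]]
force: [-3.1, -0.3, 6.5]
width: 0.0007
grip_force: 3.1
```

>>> play_rows --xyz '[[0.0001, 0, 0.0005], [0.0003, 0, 0.001], [0.0004, 0, 0.0015], [0.0005, 0, 0.002], [0.0005, 0, 0.002]]' --twist '[[0, 0, 0], [0, 0, 0], [0, 0, 0], [0, 0, 0], [0, 0, 0]]' --fingers '[0, 0, 0, 0, 0]'

```text
t: 16.2
position: [0.5555, -0.0186, 0.0593]
eef_rot: [[-0.405, 0.914, 0.0], [0.914, 0.405, -0.001], [-0.001, 0.0, -1.0]]
force: [-2.9, -0.2, 7.1]
width: 0.0006
grip_force: 3.7
```

>>> play_rows --xyz '[[0.0001, -0.0002, 0.0003], [0.0002, -0.0004, 0.0006], [0.0002, -0.0005, 0.0009], [0.0002, -0.0005, 0.0009], [0.0002, -0.0005, 0.0009]]' --twist '[[0, 0, 0], [0, 0, 0], [0, 0, 0], [0, 0, 0], [0, 0, 0]]' --fingers '[0, 0, 0, 0, 0]'

```text
t: 16.7
position: [0.5555, -0.0186, 0.0587]
eef_rot: [[-0.405, 0.914, 0.002], [0.914, 0.405, -0.001], [-0.001, 0.001, -1.0]]
force: [-1.5, 0.4, 8.6]
width: 0.0005
grip_force: 3.9
```

```bash
cat > avg.py <<'E'
from h import *
f=[];z=[];g=[]
for i in range(8):
    manip.grab_frame("side");s=manip.observe();f.append(s["force"]);z.append(s["position"][2]);g.append(s["grip_force"])
print(s["t"],np.mean(f,0).round(2),"z",np.mean(z).round(5),"grip",np.mean(g))
E
python3 avg.py
```

```text
17.1 [-1.13  0.13  7.85] z 0.05868 grip 3.8907643953211846
```

8 N gives a tip sink of about 8.7 mm, which is inside the ridges but on the firm side. I'll bring the weight back 3 mm to centre it and then confirm.

>>> play_rows --xyz '[[-0.0005, 0, -0.003], [-0.001, 0, -0.01], [-0.001, 0, -0.03], [-0.001, 0, -0.06], [-0.001, 0, -0.085]]' --twist '[[0, 0, 0], [0, 0, 0], [0, 0, 0], [0, 0, 0], [0, 0, 0]]' --fingers '[0, 0, 0, 0, 0]'

```text
t: 17.6
position: [0.5552, -0.0193, 0.1441]
eef_rot: [[-0.405, 0.914, -0.0], [0.914, 0.405, -0.0], [-0.0, -0.0, -1.0]]
force: [0.7, -0.2, 0.3]
width: 0.0008
grip_force: 0.0
```

```bash
python3 st.py .6168 -.1557 .0894
```

```text
t 17.6 p [ 0.5552 -0.0193  0.1441] F [ 0.68 -0.19  0.32] w 0.0008 grip 0.0
twist left [-0.0001  0.0001 -0.0002] q [-0.25  0.47  1.53 -0.    1.14 -0.66]
shift [-0.1496  0.0011  0.0547]
```

>>> play_rows --xyz '[[-0.04, 0, 0], [-0.08, 0.001, 0], [-0.12, 0.001, 0], [-0.1495, 0.001, 0], [-0.1495, 0.001, 0]]' --twist '[[0, 0, 0], [0, 0, 0], [0, 0, 0], [0, 0, 0], [0, 0, 0]]' --fingers '[0.06, 0.06, 0.06, 0.06, 0.06]'

```text
t: 18.1
position: [0.6171, -0.1588, 0.1423]
eef_rot: [[-0.402, 0.916, -0.0], [0.916, 0.402, -0.001], [-0.0, -0.0, -1.0]]
force: [0.4, 0.8, -0.8]
width: 0.0382
grip_force: 0.0
```

>>> play_rows --xyz '[[0, 0, 0.01], [0, 0, 0.03], [0, 0, 0.05], [0, 0, 0.0547], [0, 0, 0.0547]]' --twist '[[0, 0, 0], [0, 0, 0], [0, 0, 0], [0, 0, 0], [0, 0, 0]]' --fingers '[0.06, 0.06, 0.06, 0.06, 0.06]'

```text
t: 18.6
position: [0.6162, -0.1545, 0.0875]
eef_rot: [[-0.406, 0.914, -0.002], [0.914, 0.406, 0.001], [0.001, -0.001, -1.0]]
force: [-0.5, 0.0, 0.9]
width: 0.0602
grip_force: 0.0
```

>>> play_rows --xyz '[[0, 0, 0], [0, 0, 0], [0, 0, 0], [0, 0, 0], [0, 0, 0]]' --twist '[[0, 0, 0], [0, 0, 0], [0, 0, 0], [0, 0, 0], [0, 0, 0]]' --fingers '[0.06, 0.04, 0.02, 0.02, 0.02]'

```text
t: 19.1
position: [0.6167, -0.1556, 0.0883]
eef_rot: [[-0.405, 0.914, 0.0], [0.914, 0.405, -0.0], [-0.0, 0.0, -1.0]]
force: [0.2, -0.1, 0.1]
width: 0.0298
grip_force: 0.0
```

```bash
python3 st.py .6168 -.1557 .0894
```

```text
t 19.1 p [ 0.6167 -0.1556  0.0883] F [ 0.16 -0.13  0.13] w 0.0298 grip 0.0
twist left [ 0.0002  0.0002 -0.0002] q [-0.43  0.69  1.31 -0.    1.14 -0.85]
shift [-0.0001  0.     -0.0011]
```

>>> play_rows --xyz '[[0, 0, 0], [0, 0, 0], [0.001, 0, 0], [0.002, 0, 0], [0.003, 0, 0]]' --twist '[[0, 0, 0], [0, 0, 0], [0, 0, 0], [0, 0, 0], [0, 0, 0]]' --fingers '[0.02, 0.02, 0.02, 0.02, 0.02]'

```text
t: 19.6
position: [0.6157, -0.1532, 0.0882]
eef_rot: [[-0.405, 0.914, 0.001], [0.914, 0.405, -0.001], [-0.001, 0.0, -1.0]]
force: [2.8, -2.3, -1.0]
width: 0.026
grip_force: 15.0
```

>>> play_rows --xyz '[[0.0005, 0, 0], [0.0005, 0, 0], [0.0005, 0, 0]]' --twist '[[0, 0, 0], [0, 0, 0], [0, 0, 0]]' --fingers '[0.02, 0.02, 0.02]'

```text
t: 19.9
position: [0.6154, -0.1524, 0.0883]
eef_rot: [[-0.405, 0.914, 0.0], [0.914, 0.405, -0.0], [-0.0, 0.0, -1.0]]
force: [2.5, -3.9, 0.7]
width: 0.0262
grip_force: 15.0
```

>>> play_rows --xyz '[[0, 0, 0], [0, 0, 0], [0, 0, 0], [0, 0, -0.015], [0, 0, -0.04]]' --twist '[[0, 0, 0], [0, 0, 0], [0, 0, 0], [0, 0, 0], [0, 0, 0]]' --fingers '[0.06, 0.06, 0.06, 0.06, 0.06]'

```text
t: 20.4
position: [0.6146, -0.152, 0.128]
eef_rot: [[-0.405, 0.914, -0.003], [0.914, 0.405, 0.001], [0.002, -0.002, -1.0]]
force: [0.4, -0.0, 0.7]
width: 0.0596
grip_force: 0.0
```

>>> play_rows --xyz '[[0, 0, -0.015], [0.04, 0, -0.015], [0.08, 0, -0.015], [0.12, 0, -0.015], [0.146, 0, -0.015]]' --twist '[[0, 0, 0], [0, 0, 0], [0, 0, 0], [0, 0, 0], [0, 0, 0]]' --fingers '[0.06, 0.06, 0, 0, 0]'

```text
t: 20.9
position: [0.5551, -0.0167, 0.1444]
eef_rot: [[-0.406, 0.914, 0.001], [0.914, 0.406, 0.0], [-0.0, 0.001, -1.0]]
force: [0.4, -0.0, 0.1]
width: 0.0384
grip_force: 0.0
```

>>> play_rows --xyz '[[0, 0, 0], [0, 0, 0.03], [0, 0, 0.06], [0, 0, 0.073], [0, 0, 0.073]]' --twist '[[0, 0, 0], [0, 0, 0], [0, 0, 0], [0, 0, 0], [0, 0, 0]]' --fingers '[0, 0, 0, 0, 0]'

```text
t: 21.4
position: [0.5558, -0.0193, 0.0692]
eef_rot: [[-0.405, 0.915, -0.002], [0.915, 0.405, 0.001], [0.001, -0.002, -1.0]]
force: [1.0, 0.3, -0.9]
width: 0.0004
grip_force: 0.0
```

>>> play_rows --xyz '[[0, 0, 0], [0, 0, 0], [0, 0, 0], [0, 0, 0], [0, 0, 0]]' --twist '[[0, 0, 0], [0, 0, 0], [0, 0, 0], [0, 0, 0], [0, 0, 0]]' --fingers '[0, 0, 0, 0, 0]'

```text
t: 21.9
position: [0.5563, -0.0189, 0.0705]
eef_rot: [[-0.405, 0.914, 0.001], [0.914, 0.405, -0.0], [-0.0, 0.0, -1.0]]
force: [0.0, -0.7, 0.6]
width: 0.0003
grip_force: 0.0
```

```bash
python3 st.py .5556 -.0193 .0634
```

```text
t 21.9 p [ 0.5563 -0.0189  0.0705] F [ 0.   -0.67  0.58] w 0.0003 grip 0.0
twist left [ 0.0004  0.0003 -0.0001] q [-0.24  0.57  1.59  0.    0.98 -0.66]
shift [-0.0001 -0.0008  0.0071]
```

Press again: about 7.2 mm to contact, then about 5 mm more.

>>> play_rows --xyz '[[0, -0.0008, 0.003], [0, -0.001, 0.006], [0, -0.001, 0.007], [0, -0.001, 0.007]]' --twist '[[0, 0, 0], [0, 0, 0], [0, 0, 0], [0, 0, 0]]' --fingers '[0, 0, 0, 0]'

```text
t: 22.3
position: [0.5551, -0.0192, 0.0632]
eef_rot: [[-0.405, 0.914, -0.0], [0.914, 0.405, 0.0], [0.0, -0.0, -1.0]]
force: [-2.4, 0.0, 3.0]
width: 0.0002
grip_force: 2.1
```

>>> play_rows --xyz '[[0.0001, 0, 0.0006], [0.0003, -0.0001, 0.0012], [0.0004, -0.0002, 0.0018], [0.0006, -0.0003, 0.0024], [0.0006, -0.0003, 0.0024]]' --twist '[[0, 0, 0], [0, 0, 0], [0, 0, 0], [0, 0, 0], [0, 0, 0]]' --fingers '[0, 0, 0, 0, 0]'

```text
t: 22.8
position: [0.555, -0.0189, 0.061]
eef_rot: [[-0.405, 0.914, 0.001], [0.914, 0.405, -0.0], [-0.001, 0.001, -1.0]]
force: [-1.3, 0.8, 5.6]
width: 0.0002
grip_force: 2.9
```

>>> play_rows --xyz '[[0.0001, 0, 0.0006], [0.0003, -0.0001, 0.0012], [0.0004, -0.0002, 0.0018], [0.0006, -0.0002, 0.0024], [0.0006, -0.0002, 0.0024]]' --twist '[[0, 0, 0], [0, 0, 0], [0, 0, 0], [0, 0, 0], [0, 0, 0]]' --fingers '[0, 0, 0, 0, 0]'

```text
t: 23.3
position: [0.5549, -0.0186, 0.0589]
eef_rot: [[-0.405, 0.914, 0.002], [0.914, 0.405, -0.001], [-0.001, 0.001, -1.0]]
force: [-2.1, 0.3, 7.8]
width: 0.0004
grip_force: 3.5
```

```bash
python3 avg.py
```

```text
23.7 [-1.65 -0.11  7.1 ] z 0.05895 grip 3.5490671937212426
```

>>> play_rows --xyz '[[0.0001, -0.0001, 0.0005], [0.0002, -0.0003, 0.001], [0.0003, -0.0003, 0.0014], [0.0003, -0.0003, 0.0014], [0.0003, -0.0003, 0.0014]]' --twist '[[0, 0, 0], [0, 0, 0], [0, 0, 0], [0, 0, 0], [0, 0, 0]]' --fingers '[0, 0, 0, 0, 0]'

```text
t: 24.2
position: [0.5548, -0.0185, 0.0578]
eef_rot: [[-0.405, 0.914, 0.003], [0.914, 0.405, -0.001], [-0.002, 0.002, -1.0]]
force: [-0.5, -0.4, 8.3]
width: 0.0003
grip_force: 3.9
```

```bash
python3 avg.py
```

```text
24.6 [-0.85 -0.13  7.73] z 0.05777 grip 3.9404503752894016
```

>>> play_rows --xyz '[[0.0001, 0, 0.0003], [0.0001, 0, 0.0003], [0.0001, 0, 0.0003], [0.0001, 0, 0.0003], [0.0001, 0, 0.0003]]' --twist '[[0, 0, 0], [0, 0, 0], [0, 0, 0], [0, 0, 0], [0, 0, 0]]' --fingers '[0, 0, 0, 0, 0]'

```text
t: 25.1
position: [0.5548, -0.0185, 0.0575]
eef_rot: [[-0.405, 0.914, 0.003], [0.914, 0.405, -0.001], [-0.002, 0.002, -1.0]]
force: [-0.3, -0.3, 7.2]
width: 0.0
grip_force: 4.0
```

>>> play_rows --xyz '[[0, 0, 0], [0, 0, 0], [0, 0, 0], [0, 0, 0], [0, 0, 0]]' --twist '[[0, 0, 0], [0, 0, 0], [0, 0, 0], [0, 0, 0], [0, 0, 0]]' --fingers '[0, 0, 0, 0, 0]'

```text
t: 25.6
position: [0.5548, -0.0185, 0.0575]
eef_rot: [[-0.405, 0.914, 0.003], [0.914, 0.405, -0.001], [-0.002, 0.002, -1.0]]
force: [-0.8, -0.2, 8.5]
width: 0.0006
grip_force: 4.0
```

```bash
python3 avg.py
```

```text
26.0 [-0.55 -0.4   7.73] z 0.05751 grip 4.0111389198773395
```

>>> play_rows --xyz '[[0, 0, 0], [0, 0, 0], [0, 0, 0], [0, 0, 0], [0, 0, 0]]' --twist '[[0, 0, 0], [0, 0, 0], [0, 0, 0], [0, 0, 0], [0, 0, 0]]' --fingers '[0, 0, 0, 0, 0]'

```text
t: 26.5
position: [0.5548, -0.0185, 0.0575]
eef_rot: [[-0.405, 0.914, 0.003], [0.914, 0.405, -0.001], [-0.002, 0.002, -1.0]]
force: [-0.5, -0.5, 8.3]
width: 0.0002
grip_force: 4.0
```

>>> play_rows --xyz '[[-0.0005, 0, -0.003], [-0.001, 0, -0.01], [-0.001, 0, -0.03], [-0.001, 0, -0.06], [-0.001, 0, -0.1]]' --twist '[[0, 0, 0], [0, 0, 0], [0, 0, 0], [0, 0, 0], [0, 0, 0]]' --fingers '[0, 0, 0, 0, 0]'

```text
t: 27.0
position: [0.5534, -0.0189, 0.1565]
eef_rot: [[-0.405, 0.914, -0.003], [0.914, 0.405, 0.001], [0.002, -0.003, -1.0]]
force: [0.7, -0.7, -0.3]
width: 0.0007
grip_force: 0.0
```

>>> play_rows --xyz '[[0, 0, -0.03], [0, 0, -0.05], [0, 0, -0.05], [0, 0, -0.05], [0, 0, -0.05]]' --twist '[[0, 0, 0], [0, 0, 0], [0, 0, 0], [0, 0, 0], [0, 0, 0]]' --fingers '[0, 0, 0, 0, 0]'

```text
t: 27.5
position: [0.5537, -0.0189, 0.205]
eef_rot: [[-0.405, 0.914, -0.003], [0.914, 0.405, 0.001], [0.002, -0.002, -1.0]]
force: [-0.3, 0.7, -0.6]
width: 0.0007
grip_force: 0.0
```

```bash
python3 st.py
python3 - <<'E'
from h import *
cv2.imwrite("pics/end.png",manip.grab_frame("side")["image"][:,:,::-1])
E
```

```text
t 27.5 p [ 0.5537 -0.0189  0.205 ] F [-0.35  0.69 -0.61] w 0.0007 grip 0.0
twist left [-0.0022 -0.0017 -0.0002] q [-0.25  0.4   1.46 -0.    1.28 -0.66]
```

View pics/end.png

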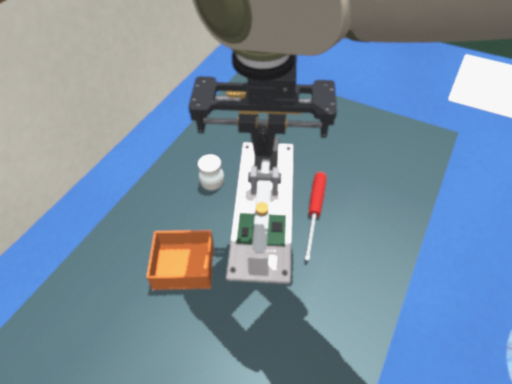

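The final view shows the arm sprung back with the boss at (262,208). The bin, jar and screwdriver are where they started, and the gripper is well clear.

```bash
python3 -c "
from rig import manip
print(manip.job_done())"
```

```text
the job is handed in; nothing more can be done
None
```

Job handed in: the first 8 N press sank the tip about 17 mm, past the gauge; with the counterweight now about 17 mm further out, 8 N held for over a second sinks it about 11 mm, between the ridges (worked out from fingertip height, as the post hides the tip), and the bin, jar and screwdriver were not touched.

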